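# Lock the spindle with its pin

## Robot

A 6-joint arm with a two-finger parallel gripper is mounted at the origin on a cart in front of the work surface, level with it; the furniture and walls round the work are solid. World frame = base frame: x ahead of the robot, y to its left, z up, the work surface at z = 0. Lengths are in m, angles in degrees, forces in N, time in s.
With the tool pointing down it reaches from about 0.325 to 0.85 m from the base axis. Payload 15.5 kg.
Tool frame: the origin (TCP) lies at the very end of the fingers, on their centre line; the grasp point (between the pads) lies arm.grip_depth behind it (arm.grip_depth is the distance from the TCP to the grasp point, in m); z points along the fingers, y is the direction in which the jaws open and shut (so a half turn about z gives the same grasp; the last joint's range is limited). The gripper opens to 91 mm and grips with 3 to 60 N. Pads are 32 mm wide; open, the fingers measure 118 mm over their backs; the gripper's body (76 mm by 178 mm) begins 60 mm behind the grasp point.
Start: joints at [-72.508, 28.281, 77.091, -0, 74.628, -5.472], TCP at [0.244, -0.575, 0.214] pointing down, gripper open.
Joint ranges: [-166.48, 166.48], [-47.26, 123.95], [12.59, 153.08], [-70.14, 250.14], [6.76, 159.57], [-176.63, 176.63]. Speed limits (degrees/s): [108.29, 108.29, 147.25, 172.46, 172.46, 172.46].

## Interface

Orientations are given as a 3x3 rotation matrix whose columns are the frame's x, y, z axes.
In Python, from rig import arm gives the robot as it stands. Calls block until the motion is done:
- arm.move_to(position, orientation): joint-space move of the TCP to a pose.
- arm.move_l(position, orientation=None, feed=0.15): straight line of the TCP; orientation=None keeps the orientation; feed is the mean speed in m/s.
- arm.move_joints(angles): joint-space move.
- arm.grip(opening): finger opening in m; the grip force is fixed at half the most; returns when the fingers have stopped.
- arm.sleep(seconds).
- arm.solve_ik(position, orientation): joint angles nearest the present ones, or None.
- arm.snapshot(name): name is "scene" or "top" or "wrist"; returns the picture (400x640x3 uint8, red, green, blue); there is no depth.
- arm.get_calibration(name): a dict with "intrinsics" (3x3 intrinsics, pixels), "cam_to_world" (4x4, takes a point from camera to world coordinates). Camera axes: x right, y down, z forward; pixel columns grow to the right and rows downward; lengths in m; the calibration is good to about 2 mm. A picture is of the moment at which its call begins: read the wrist's pose just before it. get_calibration takes no time and is no camera call; for the wrist camera it gives the pose at the moment of the call.
A pose or a line that the arm cannot do raises arm.Unreachable and nothing moves.
- arm.sign_off(): hands the job in, once; it reports no verdict.
Readings, each from a call of its own:
- arm.current_t(): time.
- arm.current_joint_positions(): joint angles.
- arm.current_dq(): joint speeds.
- arm.current_tau(): joint torques, N m.
- arm.current_ee_pos(): TCP position.
- arm.current_tool_rot(): TCP orientation.
- arm.current_force(): force on the tool from outside, world axes, zero at the start.
- arm.current_torque(): the same for the moment, N m.
- arm.current_width(): finger opening in m.
Only numpy, scipy, OpenCV 4.12 (cv2) and the standard library are available. Lean on these libraries where they do the work, as an engineer would, in place of code of your own. Each camera call takes 0.05 s, during which the arm holds its last target.

## Task

Lock the spindle of the small grey stand with the long pin from the wooden rack: stand the pin in the brass bush and let go of it, swing the lever slowly away from the robot until you feel the pin catch in the spindle's hidden cross-hole, then press the pin fully home. Do not force the lever or the pin, leave the short pin and the other things where they are, and let go of everything at the end.

Things in the scene. Friction and masses are not known exactly. Their poses are not given: they have to be found in the camera images.
- stand: fixed stand, origin under the bush on the desk, z up, x = the way the lever is to be swung, y along the spindle to the lever. Base plate 100 x 150 x 10 mm (y -69 to +81), grey block 46 x 44 mm, 64 mm high, brass guide bush 29 mm across on top. Spindle axis 40 mm above the desk along y: round plate (56 mm) at its -y end, hand lever at +y. Pressing the pin on it with over 40 N does damage
- bush: brass guide bush on the stand; origin: centre of its rim, 86 mm above the desk, axes as the stand's. Upright bore 10 mm wide, its funnel 18 mm wide at the rim and 5 mm deep. The hidden spindle (32 mm thick, its top 30 mm below this point) has a cross-hole 10 mm wide which stands under the bore at one spindle angle only, within 0.1 rad; spring balls in that hole grip the pin
- lever_pivot (a point): the point on the spindle axis (40 mm above the desk) where the lever sits, 68 mm from the bush along the stand's +y; axes as the stand's. The cross-hole comes under the bush after the lever has swung 0.45 to 1.3 rad from its start towards the stand's +x. The lever was clamped on at any angle, so its position does not tell where the hole is; there is no other stop near
- lever_knob (a point): centre of the black ball knob (22 mm) on the lever, on a circle of 70 mm about lever_pivot; rod 7 mm, hub 30 mm thick. Starts between 1 rad from upright towards the stand's -x and 0.15 towards +x. Stays where left; turns with 0.5 to 2 N at the knob; under 40 mm/s the pin can drop in. Once the pin catches it blocks the lever and the force rises sharply: stop there; keep under 8 N at the knob
- long_pin: longer of two steel pins, upright in the rack, tip 6 mm above the desk. Origin: centre of the lower tip; z to the head. Shank 74 mm long, 9 mm thick, lowest 2.5 mm tapered to 6.4 mm; flange 24 mm across, 4 mm thick; round head 20 mm across, 18 mm high (top 96 mm above the tip); 60 g. Tip above the desk: 56 mm standing on the spindle, about 48 mm once caught (drops by its own weight), 12 mm fully home
- pin_head (a point): middle of the long pin's round head, 87 mm above its tip: the place to grip it; axes as the pin's. From caught to home (flange on the bush) the pin must be pushed down about 36 mm with 4 to 10 N, straight down on its head, and stays where it is left. A lever left hard against the caught pin binds it: ease the lever back about 0.08 rad (6 mm at the knob) first
- rack: fixed wooden block 52 x 100 x 34 mm (x, y, z) with two upright holes 10.5 mm wide, 28 mm deep, at y = +25 and -25 mm; one holds each pin. Origin: centre of the underside; z up
- short_pin: the shorter pin, the same but with a shank of 38 mm (head top 60 mm above its tip, its origin); it stays in the rack
- parts_tray: blue divided tray 66 x 110 x 22 mm, a bystander; origin under its centre
- screwdriver: small screwdriver with a red handle, 20 x 160 x 22 mm, lying on the desk, a bystander; origin under its centre
- solder_reel: reel of solder wire with blue flanges, 86 x 62 x 35 mm, standing on its flange, a bystander; origin under its centre
- glue_bottle: white squeeze bottle with a red cap, 38 mm across, 130 mm high, a bystander; origin under its centre
- wooden_box: wooden box 71 x 113 x 50 mm, a bystander; origin under its centre

How it is judged:
By the outcome, as a careful person would: the job done as asked, in the order asked, and still so for the second after the job is handed in, with the robot touching nothing.
It also fails if it takes over 72 s, if anything falls off the work surface, if the arm or the gripper's body presses on something with over 40 N, if the wrist force passes 120 N, or if a joint passes its speed limit or range.

## Working session

There is one attempt and no reset: what is moved stays moved. The work goes in short steps, each a Python script; the robot and the scene stay as the last script left them, time stands still between calls to the robot, and variables do not carry over. Pictures are saved under pics/ and viewed, and the job is handed in when it is done.

```bash
ls; mkdir -p pics
python3 - <<'E'
from rig import arm
import cv2, numpy as np
np.set_printoptions(precision=4,suppress=True)
for n in ("scene","top","wrist"):
    c=arm.get_calibration(n); print(n,c["intrinsics"].tolist()); print(c["cam_to_world"])
    cv2.imwrite(f"pics/{n}0.png",arm.snapshot(n)[:,:,::-1])
print(arm.grip_depth,arm.current_t(),arm.current_tool_rot(),arm.current_width())
E
```

```text
pics
scene [[481.6629068010424, 0.0, 323.0870237756392], [0.0, 481.6629068010424, 206.0058751478919], [0.0, 0.0, 1.0]]
[[ 0.9839  0.1053 -0.1444  0.6891]
 [ 0.1786 -0.607   0.7743 -0.9904]
 [-0.0061 -0.7877 -0.6161  0.8533]
 [ 0.      0.      0.      1.    ]]
top [[426.7229481620197, 0.0, 320.0702860127064], [0.0, 426.7229481620197, 195.39343123768467], [0.0, 0.0, 1.0]]
[[ 0.0168 -0.9974  0.0701  0.423 ]
 [-0.9998 -0.0171 -0.0045 -0.0389]
 [ 0.0057 -0.07   -0.9975  1.3955]
 [ 0.      0.      0.      1.    ]]
wrist [[316.5535905750061, 0.0, 321.63304837336887], [0.0, 316.5535905750061, 200.53078203681915], [0.0, 0.0, 1.0]]
[[ 0.3895 -0.8904 -0.2356  0.3093]
 [-0.921  -0.3771 -0.0978 -0.5471]
 [-0.0017  0.255  -0.9669  0.3847]
 [ 0.      0.      0.      1.    ]]
0.0188 0.15 [[ 0.9208  0.3901 -0.0003]
 [ 0.3901 -0.9208  0.0009]
 [ 0.0001 -0.0009 -1.    ]] 0.09109733209836086
```

View pics/scene0.png

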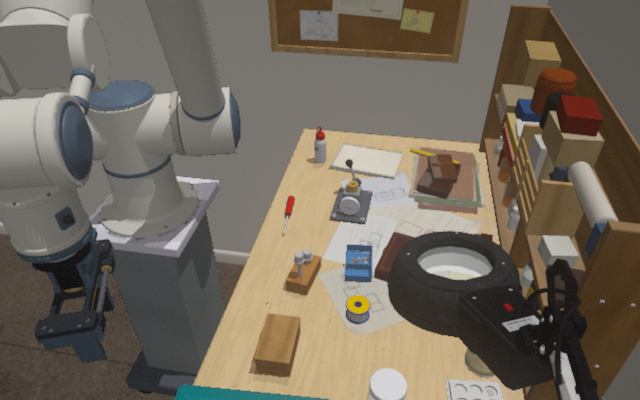

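View pics/top0.png

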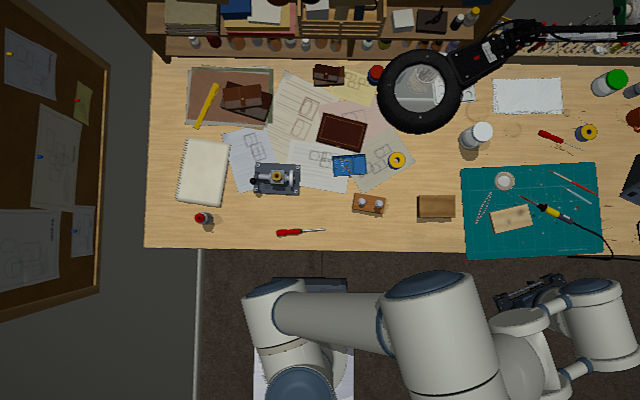

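View pics/wrist0.png

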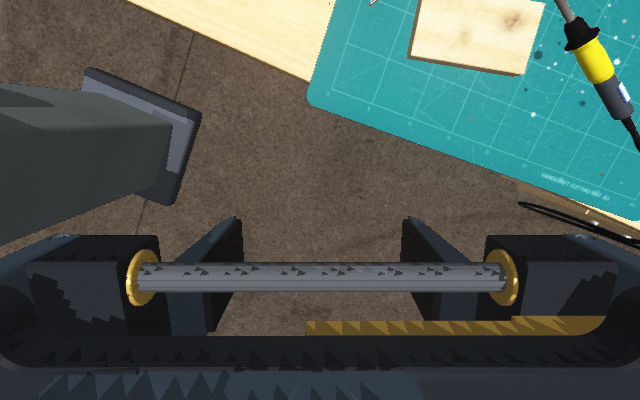

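The scene view shows the stand at about (352,200) and the rack at (304,272). In the top view they are at (276,179) and (368,203). I'll enlarge both.

Run:
```python
import cv2
a=cv2.imread('pics/top0.png'); b=cv2.imread('pics/scene0.png')
cv2.imwrite('pics/topz.png',cv2.resize(a[140:240,240:400],None,fx=5,fy=5,interpolation=cv2.INTER_CUBIC))
cv2.imwrite('pics/scz.png',cv2.resize(b[150:300,280:400],None,fx=4,fy=4,interpolation=cv2.INTER_CUBIC))
```

```text
(no output)
```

View pics/topz.png

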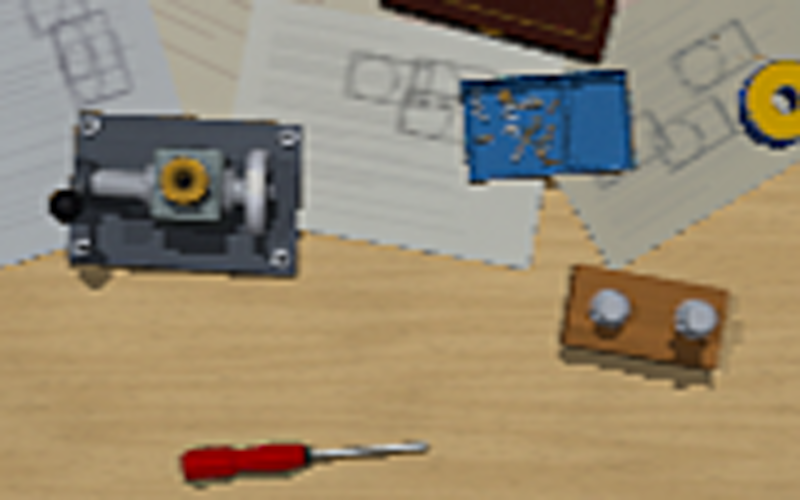

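View pics/scz.png

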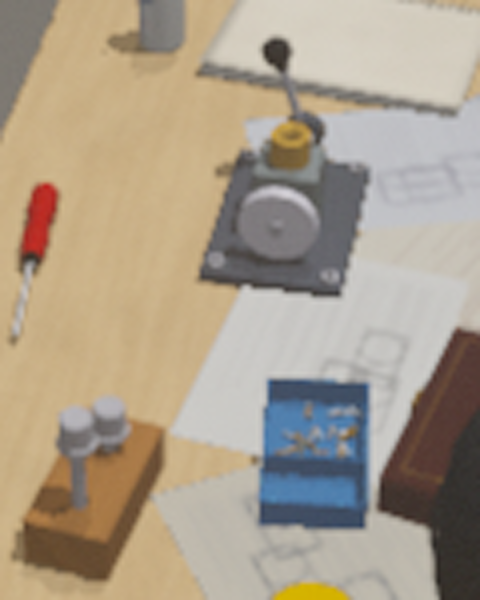

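The long pin is the right head in the top view, at about (379,203.6), and it stands visibly tall in the scene view at (299,258). The lever leans toward -x. Next I'll compute first estimates.

```bash
cat > h.py <<'E'
import numpy as np, cv2
np.set_printoptions(precision=4,suppress=True)
def ray(cal,px):
    K=cal["intrinsics"];T=cal["cam_to_world"]
    d=T[:3,:3]@np.linalg.solve(np.array(K),[px[0],px[1],1.]); return T[:3,3],d/np.linalg.norm(d)
def onz(cal,px,z):
    o,d=ray(cal,px); return o+d*(z-o[2])/d[2]
def tri(rs):
    A=sum(np.eye(3)-np.outer(d,d) for o,d in rs); b=sum((np.eye(3)-np.outer(d,d))@o for o,d in rs)
    p=np.linalg.solve(A,b); return p,[np.linalg.norm(np.cross(p-o,d)) for o,d in rs]
def proj(cal,p):
    T=np.linalg.inv(cal["cam_to_world"]); q=T[:3,:3]@np.asarray(p)+T[:3,3]; u=np.array(cal["intrinsics"])@q; return u[:2]/u[2]
E
python3 - <<'E'
from h import *; from rig import arm
T=arm.get_calibration("top");S=arm.get_calibration("scene")
t=lambda x,y:(240+(x+.5)/5-.5,140+(y+.5)/5-.5)
s=lambda x,y:(280+(x+.5)/4-.5,150+(y+.5)/4-.5)
print("bush top",onz(T,t(184,181),.086),"scene",onz(S,s(293,132),.086))
print("corners",[onz(T,t(*p),.010)for p in [(80,112),(302,125),(297,276),(68,265)]])
print("long head",onz(T,t(696,318),.098), tri([ray(T,t(696,318)),ray(S,s(77,427))]))
print("short head",onz(T,t(609,308),.062),onz(T,t(609,308),.055))
print("rack",[onz(T,t(*p),.034)for p in [(572,265),(730,290),(716,369),(562,347)]])
print("knob",tri([ray(T,t(66,205)),ray(S,s(276,52))]))
E
```

```text
bush top [0.5733 0.0909 0.086 ] scene [0.5714 0.0909 0.086 ]
corners [array([0.6262, 0.1675, 0.01  ]), array([0.6202, 0.0222, 0.01  ]), array([0.5211, 0.0234, 0.01  ]), array([0.5257, 0.1725, 0.01  ])]
long head [ 0.4934 -0.2241  0.098 ] (array([ 0.4918, -0.2253,  0.0929]), [np.float64(0.0019717150283335345), np.float64(0.001971715028333519)])
short head [ 0.5007 -0.1746  0.062 ] [ 0.5011 -0.1754  0.055 ]
rack [array([ 0.5295, -0.1535,  0.034 ]), array([ 0.5152, -0.2549,  0.034 ]), array([ 0.4645, -0.2462,  0.034 ]), array([ 0.4769, -0.1477,  0.034 ])]
knob (array([0.5523, 0.1595, 0.106 ]), [np.float64(0.002786616629854378), np.float64(0.0027866166298545687)])
```

```bash
cat >> h.py <<'E'
def Rdown(xdir_deg):
    a=np.radians(xdir_deg); x=np.array([np.cos(a),np.sin(a),0]); z=np.array([0,0,-1.]); return np.column_stack([x,np.cross(z,x),z])
E
python3 - <<'E'
from h import *; from rig import arm
for nm,p,yaw in (("rack",[.4925,-.2247,.12],-9),("stand",[.5733,.0909,.15],-2),("knob",[.5523,.1595,.1],-2),("knobend",[.63,.1595,.09],-2)):
    for s in (90,-90):
        print(nm,s,arm.solve_ik(p,Rdown(yaw+s)))
E
```

```text
rack 90 [-30.8455  28.1903  95.1906  -0.      56.6192 -21.8455]
rack -90 [-30.8455  28.1903  95.1906  -0.      56.6192 158.1545]
stand 90 [ 3.1162 28.6827 87.9106 -0.     63.4067  5.1162]
stand -90 [   3.1162   28.6827   87.9106   -0.       63.4067 -174.8838]
knob 90 [10.1574 31.9695 91.4726 -0.     56.5579 12.1574]
knob -90 [  10.1574   31.9695   91.4726   -0.       56.5579 -167.8426]
knobend 90 [ 8.9453 37.6804 80.6636 -0.     61.656  10.9453]
knobend -90 [   8.9453   37.6804   80.6636   -0.       61.656  -169.0547]
```

Run:
```python
from h import *; from rig import arm
def look(p,yaw,n):
    arm.move_to(p,Rdown(yaw)); arm.sleep(0.15); c=arm.get_calibration("wrist"); im=arm.snapshot("wrist")
    cv2.imwrite(f"pics/{n}.png",im[:,:,::-1]); np.savez(f"{n}.npz",K=c["intrinsics"],T=c["cam_to_world"]); print(n,arm.current_t(),arm.current_ee_pos())
look([.482,-.275,.20],81,"w_rack")
look([.572,.035,.23],88,"w_stand")
```

```text
w_rack 1.775 [ 0.4817 -0.2758  0.2   ]
w_stand 3.2083 [0.572  0.0339 0.2299]
```

View pics/w_rack.png

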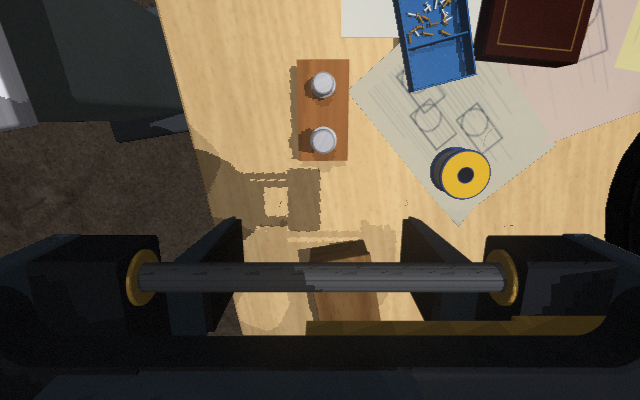

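View pics/w_stand.png

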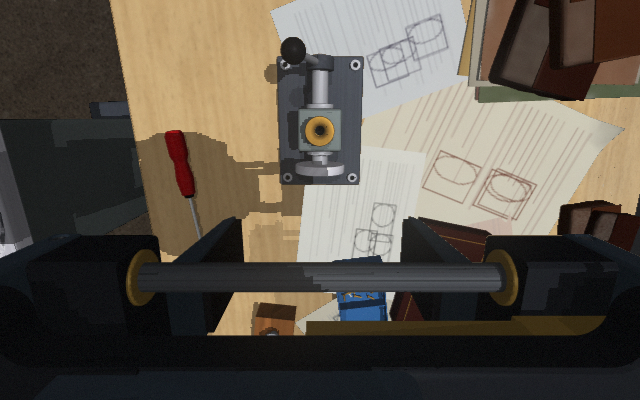

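The wrist views show the long pin head at (323,141), the short one at (323,85), the bush at (320,130) and the knob at (293,49). I'll enlarge them for measuring.

Run:
```python
import cv2,numpy as np
a=cv2.imread('pics/w_rack.png'); b=cv2.imread('pics/w_stand.png')
r=cv2.resize(a[55:175,280:380],None,fx=4,fy=4,interpolation=cv2.INTER_CUBIC)
s=cv2.resize(b[30:195,265:375],None,fx=3.5,fy=3.5,interpolation=cv2.INTER_CUBIC)
r=cv2.copyMakeBorder(r,0,max(0,s.shape[0]-r.shape[0]),0,0,cv2.BORDER_CONSTANT)
cv2.imwrite('pics/z2.png',np.hstack([r[:s.shape[0]],s])); print(s.shape)
h=cv2.cvtColor(b,cv2.COLOR_BGR2HSV)
m=cv2.inRange(h,(15,120,90),(32,255,255)); 
c,_=cv2.findContours(m[100:160,290:350].copy(),cv2.RETR_EXTERNAL,cv2.CHAIN_APPROX_NONE)
c=max(c,key=cv2.contourArea); print('brass',cv2.boundingRect(c),cv2.minEnclosingCircle(c),cv2.fitEllipse(c))
k=cv2.inRange(b,(0,0,0),(28,28,28))[30:70,270:320]
c,_=cv2.findContours(k,cv2.RETR_EXTERNAL,cv2.CHAIN_APPROX_NONE)
c=max(c,key=cv2.contourArea); print('knob',cv2.boundingRect(c),cv2.minEnclosingCircle(c))
g=cv2.cvtColor(a,cv2.COLOR_BGR2HSV)
m=cv2.inRange(g,(0,0,110),(180,70,255))
for y0,y1 in((66,105),(122,160)):
    c,_=cv2.findContours(m[y0:y1,300:346].copy(),cv2.RETR_EXTERNAL,cv2.CHAIN_APPROX_NONE)
    c=max(c,key=cv2.contourArea);q=cv2.minEnclosingCircle(c);print('pin',cv2.boundingRect(c),q[0][0]+300,q[0][1]+y0,q[1])
```

```text
(578, 385, 3)
brass (15, 16, 29, 30) ((29.22590446472168, 30.64457893371582), 14.843345642089844) ((29.124401092529297, 30.75579261779785), (28.339235305786133, 28.909496307373047), 8.569330215454102)
knob (28, 33, 1, 1) ((28.0, 33.0), 9.999999747378752e-05)
pin (12, 6, 24, 26) 323.0 84.36000061035156 12.991235733032227
pin (11, 5, 26, 27) 323.0410957336426 139.73972511291504 13.416542053222656
```

View pics/z2.png

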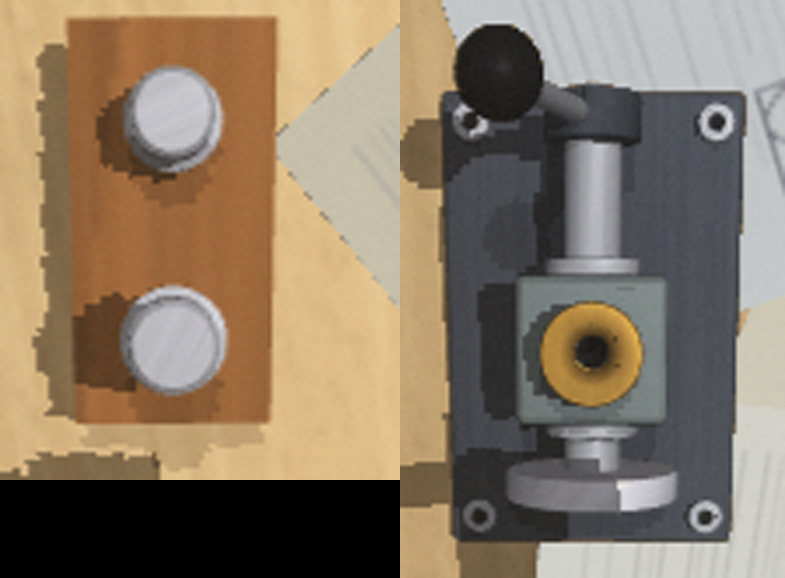

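Run:
```python
from h import *; from rig import arm
L=lambda n:(lambda d:{"intrinsics":d["K"],"cam_to_world":d["T"]})(np.load(n+".npz"))
R=L("w_rack");S=L("w_stand");T=arm.get_calibration("top");C=arm.get_calibration("scene")
r=lambda x,y:(280+(x+.5)/4-.5,55+(y+.5)/4-.5)
s=lambda x,y:(265+(x-400+.5)/3.5-.5,30+(y+.5)/3.5-.5)
t=lambda x,y:(240+(x+.5)/5-.5,140+(y+.5)/5-.5)
sc=lambda x,y:(280+(x+.5)/4-.5,150+(y+.5)/4-.5)
print("long",onz(R,r(174,336.5),.102),onz(R,r(174,341),.084))
print("short",onz(R,r(173,112),.066),onz(R,r(173,120),.048))
rc=[onz(R,r(*p),.034)for p in[(68,17),(277,16),(272,422),(75,423)]];print("rack",rc,np.mean(rc,0))
print("bush",onz(S,s(591,353.5),.086), onz(T,t(184,181),.086),onz(C,sc(293,132),.086))
b=[onz(S,s(*p),.0115)for p in[(471,121),(716,121),(705,516),(479,516)]];print("bolts",b)
e=[onz(S,s(*p),.010)for p in[(443,93),(745,93),(730,542),(451,542)]];print("plate",e)
for q in (b,e):
    q=np.array(q); d=q[0]+q[1]-q[2]-q[3]; f=q[1]+q[2]-q[0]-q[3]; print("yaw",np.degrees(np.arctan2(-d[0],d[1])),np.degrees(np.arctan2(f[1],f[0])))
print("knob",tri([ray(S,s(499,72)),ray(T,t(66,205)),ray(C,sc(276,52))]),tri([ray(S,s(499,72)),ray(C,sc(276,52))]))
```

```text
long [ 0.4908 -0.2223  0.102 ] [ 0.4905 -0.2244  0.084 ]
short [ 0.4983 -0.1751  0.066 ] [ 0.4983 -0.1751  0.048 ]
rack [array([ 0.4768, -0.1461,  0.034 ]), array([ 0.5277, -0.154 ,  0.034 ]), array([ 0.5126, -0.253 ,  0.034 ]), array([ 0.4607, -0.2449,  0.034 ])] [ 0.4945 -0.1995  0.034 ]
bush [0.5711 0.0932 0.086 ] [0.5733 0.0909 0.086 ] [0.5714 0.0909 0.086 ]
bolts [array([0.5341, 0.1659, 0.0115]), array([0.614 , 0.1629, 0.0115]), array([0.6088, 0.0321, 0.0115]), array([0.5282, 0.0351, 0.0115])]
plate [array([0.5254, 0.1749, 0.01  ]), array([0.6237, 0.1712, 0.01  ]), array([0.6178, 0.022 , 0.01  ]), array([0.5173, 0.0257, 0.01  ])]
yaw -2.4472735896297717 -2.133750800448131
yaw -2.6902125164951594 -2.133648634466566
knob (array([0.552 , 0.1609, 0.1053]), [np.float64(0.0015261335228020367), np.float64(0.003236342979879349), np.float64(0.002638621522772554)]) (array([0.5502, 0.1626, 0.1032]), [np.float64(0.0009802113316974184), np.float64(0.0009802113316975617)])
```

Run:
```python
from h import *; from rig import arm
R=Rdown(81.1); p=np.array([.4907,-.2235,0])
arm.grip(.05)
arm.move_to(p+[0,0,.14],R)
print(arm.current_t(),arm.current_force())
arm.move_l(p+[0,0,.0745],feed=.08)
print(arm.current_force())
cv2.imwrite("pics/g0.png",arm.snapshot("scene")[200:320,240:380,::-1].repeat(4,0).repeat(4,1))
arm.grip(0.0); print(arm.current_width(),arm.current_force(),arm.current_ee_pos(),arm.current_t())
```

```text
5.0833 [-0.4602  0.9604  0.0759]
[-0.3595  0.633   0.4031]
0.021685352086038754 [-0.2655 -0.5368  1.5397] [ 0.4908 -0.2235  0.0746] 6.6583
```

View pics/g0.png

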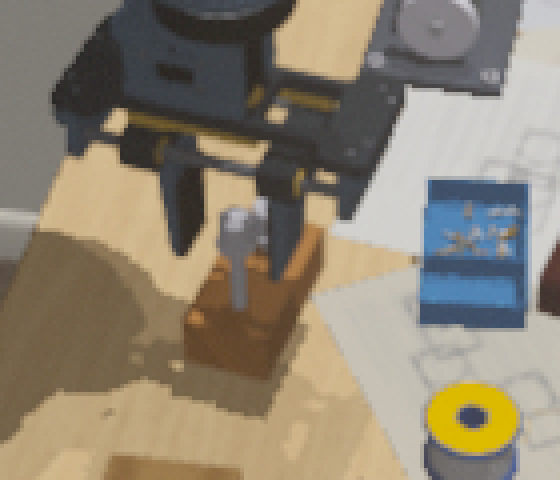

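The scene view shows the fingers either side of the tall pin. The width after gripping is 21.7 mm, close to the 20 mm head. Now I'll lift and inspect.

Run:
```python
from h import *; from rig import arm
arm.move_l([.4908,-.2235,.20],feed=.1)
print(arm.current_width(),arm.current_force(),arm.current_t())
R=Rdown(87.6)
arm.move_to([.5715,.0925,.20],R); arm.sleep(.2)
print(arm.current_width(),arm.current_force(),arm.current_ee_pos(),arm.current_t())
cv2.imwrite("pics/g1w.png",arm.snapshot("wrist")[:,:,::-1])
cv2.imwrite("pics/g1.png",cv2.resize(arm.snapshot("scene")[100:240,290:410,::-1],None,fx=4,fy=4,interpolation=cv2.INTER_CUBIC))
```

```text
0.022141545350449997 [ 0.2237 -0.2606 -0.4938] 8.0667
0.022075705130145548 [ 0.4029  0.6674 -0.2797] [0.5716 0.0914 0.2   ] 9.5
```

View pics/g1.png

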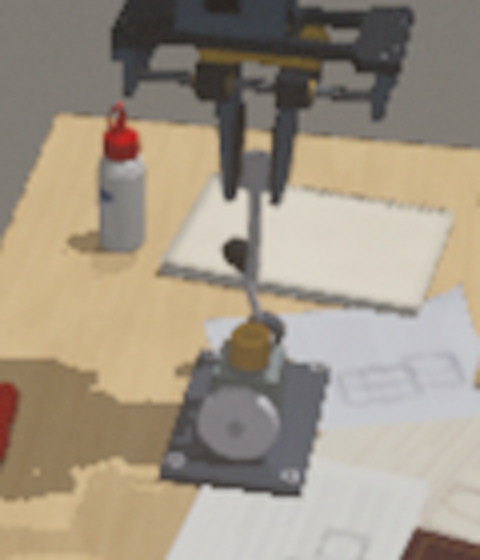

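View pics/g1w.png

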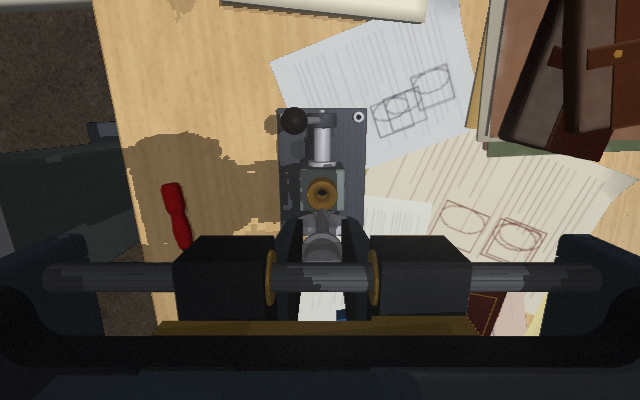

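The wrist view shows the held pin, with its tip near (321,210), and the bush at (322,194). I'll zoom in to compare the tip with the bush axis.

Run:
```python
from h import *; from rig import arm
im=arm.snapshot("wrist")[:,:,::-1]; c=arm.get_calibration("wrist"); np.savez("g2.npz",K=c["intrinsics"],T=c["cam_to_world"])
cv2.imwrite("pics/g2.png",cv2.resize(im[170:270,270:370],None,fx=6,fy=6,interpolation=cv2.INTER_CUBIC))
print(arm.current_ee_pos(),arm.current_tool_rot())
b=(.5711,.093,.086); print("bush proj",proj(c,b)); q=arm.current_ee_pos()
for z in (.1315,.2055): print("pin axis",z,proj(c,[q[0],q[1],z]))
im=arm.snapshot("scene")[:,:,::-1];cv2.imwrite("pics/g2s.png",cv2.resize(im[130:200,320:390],None,fx=8,fy=8,interpolation=cv2.INTER_CUBIC))
c=arm.get_calibration("scene");print(proj(c,b),proj(c,[q[0],q[1],.1315]),proj(c,[q[0],q[1],.2]))
```

```text
[0.5716 0.0919 0.2   ] [[ 0.0427  0.9991  0.    ]
 [ 0.9991 -0.0427 -0.    ]
 [-0.      0.     -1.    ]]
bush proj [321.8947 196.1914]
pin axis 0.1315 [322.5438 211.3521]
pin axis 0.2055 [322.8534 249.0439]
[352.8636 182.1906] [353.5165 168.636 ] [354.3763 146.7164]
```

View pics/g2.png

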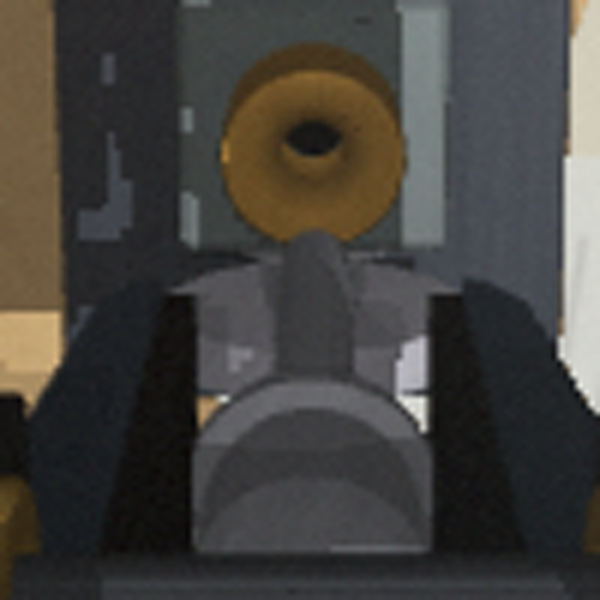

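View pics/g2s.png

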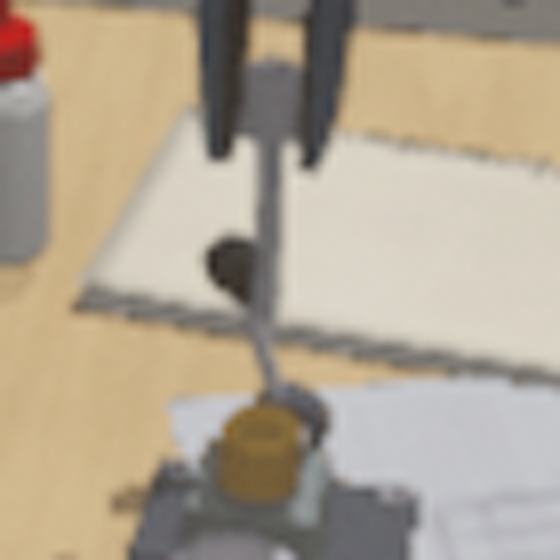

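The tip is in line with the bush in x and about 1-2 mm short in y. I'll correct that and lower step by step, checking force.

Run:
```python
from h import *; from rig import arm
cmd=np.array([.5713,.0940,.160]); arm.move_l(cmd,feed=.08); arm.sleep(.2)
f0=arm.current_force(); print(arm.current_ee_pos(),f0,arm.current_t())
z=.160
while z>.1235:
    z-=.004 if z>.131 else .0015
    cmd[2]=z; arm.move_l(cmd,feed=.03)
    f=arm.current_force()-f0; print(round(z,4),arm.current_ee_pos(),f,round(arm.current_width(),4))
    if f[2]>4: break
    if np.hypot(f[0],f[1])>6: print("lateral"); break
print(arm.current_t(),arm.current_force()-f0)
```

```text
[0.5716 0.094  0.1605] [ 0.6272  0.6179 -0.8498] 10.55
0.156 [0.5712 0.094  0.1558] [-0.5701 -0.7157 -0.0297] 0.0219
0.152 [0.5711 0.094  0.1517] [-0.5586 -0.9243  0.0914] 0.0218
0.148 [0.5712 0.094  0.1478] [ 0.2336 -0.8275 -0.1119] 0.0216
0.144 [0.5712 0.094  0.1438] [-1.5844 -0.912  -0.4744] 0.0218
0.14 [0.5712 0.094  0.1398] [-0.6382 -0.6119  0.3988] 0.0219
0.136 [0.5712 0.094  0.1358] [-0.4862 -0.5344  0.17  ] 0.0218
0.132 [0.5711 0.094  0.1318] [-0.2724  0.1486  1.2085] 0.0217
0.128 [0.5712 0.094  0.1278] [ 0.154  -1.165  -0.2707] 0.0217
0.1265 [0.5713 0.094  0.1264] [-0.9001 -0.2962  0.813 ] 0.0217
0.125 [0.5712 0.094  0.1249] [ 0.1816 -0.5607  1.0127] 0.0217
0.1235 [0.5719 0.094  0.1242] [-1.2085 -0.8269  9.9161] 0.0214
13.5667 [-1.2085 -0.8269  9.9161]
```

The pin reached the spindle at the expected height with almost no side force. I'll relieve the force, release, and look.

Run:
```python
from h import *; from rig import arm
arm.move_l([.5713,.0940,.1248],feed=.03); print(arm.current_force())
arm.grip(.05); arm.move_l([.5713,.0940,.215],feed=.1); arm.move_l([.5713,.045,.25],feed=.15);arm.sleep(.1)
c=arm.get_calibration("wrist");im=arm.snapshot("wrist")[:,:,::-1]; np.savez("p0.npz",K=c["intrinsics"],T=c["cam_to_world"])
cv2.imwrite("pics/p0.png",cv2.resize(im[40:180,260:380],None,fx=4,fy=4,interpolation=cv2.INTER_CUBIC))
im=arm.snapshot("scene")[:,:,::-1]; cv2.imwrite("pics/p0s_raw.png",im);cv2.imwrite("pics/p0s.png",cv2.resize(im[140:220,320:400],None,fx=6,fy=6,interpolation=cv2.INTER_CUBIC))
print(arm.current_t(),arm.current_force())
```

```text
[ 0.1175  0.1403 -1.2165]
16.225 [ 0.6042 -0.5656 -0.0751]
```

View pics/p0.png

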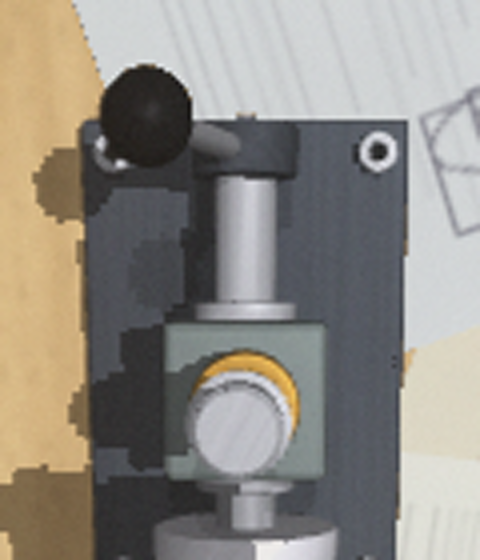

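View pics/p0s.png

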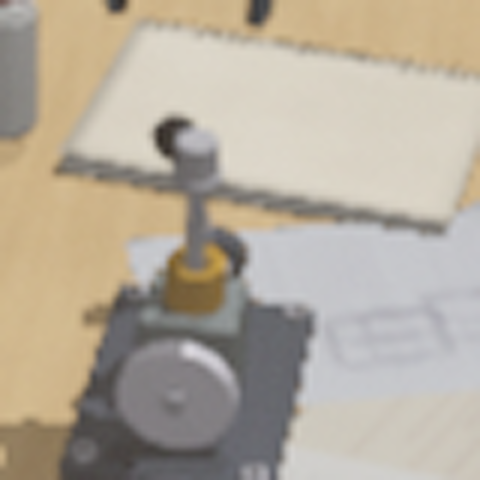

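The pin stands in the bush with the head clearly above it. Next I'll work out the lever angle from the knob rays and the known circle.

Run:
```python
from h import *; from rig import arm
L=lambda n:(lambda d:{"intrinsics":d["K"],"cam_to_world":d["T"]})(np.load(n+".npz"))
a=np.radians(-2.4); X=np.array([np.cos(a),np.sin(a),0]);Y=np.array([-np.sin(a),np.cos(a),0])
piv=np.array([.5713,.0932,.04])+.068*Y; print(piv)
obs=[(L("p0"),(260+146.5/4-.5,40+116.5/4-.5)),(L("w_stand"),(292.9,50.2)),(arm.get_calibration("top"),(240+66.5/5-.5,140+205.5/5-.5)),(arm.get_calibration("scene"),(280+276.5/4-.5,150+52.5/4-.5))]
from scipy.optimize import least_squares
for c,p in obs:
    f=lambda t:(proj(c,piv+.07*(np.sin(t[0])*X+[0,0,np.cos(t[0])]))-p)
    s=least_squares(f,[-.3]); print(s.x,f(s.x))
R=Rdown(87.6)
for th in np.arange(-.4,1.15,.3):
    k=piv+.07*(np.sin(th)*X+[0,0,np.cos(th)])
    tl=np.clip(.6*th,-.2,.6)
    zt=-(np.sin(tl)*X+[0,0,np.cos(tl)]); Rt=np.column_stack([Y,np.cross(zt,Y),zt]); print(th,k,arm.solve_ik(k+.0188*zt,Rt))
```

```text
[0.5741 0.1611 0.04  ]
[-0.3339] [-0.0031 -0.0578]
[-0.3319] [0.0027 0.0399]
[-0.2777] [-0.6774 -0.0173]
[-0.3698] [-0.1128 -0.5281]
-0.4 [0.5469 0.1623 0.1045] [ 12.2182  29.6841 101.9218  -4.7362  37.3911  18.105 ]
-0.10000000000000003 [0.5672 0.1614 0.1097] [10.5244 32.477  92.5443 -0.9802 51.6319 13.5103]
0.19999999999999996 [0.588  0.1606 0.1086] [ 8.9193 37.7164 81.1101  1.4529 67.923  10.6938]
0.4999999999999999 [0.6077 0.1597 0.1014] [ 7.6978 44.3063 69.5506  2.9918 83.0903  9.2952]
0.7999999999999999 [0.6243 0.159  0.0888] [ 6.7818 51.7925 57.9511  4.2616 97.4365  8.7116]
1.1 [0.6365 0.1585 0.0718] [  6.2735  57.7734  49.6437   5.0974 106.5917   8.635 ]
```

The lever starts at -0.333 rad, and the two wrist views agree on this. Next I'll cage the knob with the fingers 30 mm apart, which lets me both push and ease back, and swing the part before 0.45 rad.

```bash
cat >> h.py <<'E'
a_=np.radians(-2.4); X=np.array([np.cos(a_),np.sin(a_),0]);Y=np.array([-np.sin(a_),np.cos(a_),0]);Z=np.array([0,0,1.])
piv=np.array([.5713,.0932,.04])+.068*Y
def leverpose(th,out=0.0,depth=.013):
    k=piv+(.07+out)*(np.sin(th)*X+np.cos(th)*Z); tl=np.clip(.7*th,-.25,.65)
    zt=-(np.sin(tl)*X+np.cos(tl)*Z); return k+depth*zt,np.column_stack([Y,np.cross(zt,Y),zt])
def tang(th): return np.cos(th)*X-np.sin(th)*Z
def favg(arm,n=4,dt=.012):
    s=[]
    for i in range(n):
        s.append(arm.current_force()); arm.sleep(dt)
    return np.mean(s,0)
E
python3 - <<'E'
from h import *; from rig import arm
th0=-.335
arm.grip(.030)
p,R=leverpose(th0); 
arm.move_to(p+Z*.11,R); arm.move_l(p+Z*.03,R,feed=.1); arm.sleep(.1)
f0=favg(arm,8); print("f0",f0,arm.current_t()); np.save("f0.npy",f0)
arm.move_l(p,R,feed=.05); arm.sleep(.1); print("in",favg(arm)-f0,arm.current_t(),arm.current_width())
th=th0
while th<th0+.35:
    th+=.025; p,R=leverpose(th); t1=arm.current_t(); arm.move_l(p,R,feed=.02); t2=arm.current_t()
    F=-(favg(arm,3)-f0)@tang(th); print(round(th-th0,3),round(F,2),(arm.current_ee_pos()-p)*1e3,round(t2-t1,3))
    if F>5: break
np.save("th.npy",th); print(arm.current_t())
cv2.imwrite("pics/l1.png",cv2.resize(arm.snapshot("scene")[120:220,310:410,::-1],None,fx=5,fy=5,interpolation=cv2.INTER_CUBIC))
cv2.imwrite("pics/l1w.png",arm.snapshot("wrist")[:,:,::-1])
E
```

```text
f0 [-0.3891  0.2451  0.3719] 18.425
in [ 0.0672 -0.3169 -0.2912] 19.3083 0.03020421243380612
0.025 -0.04 [0.3322 0.0091 0.2172] 0.25
0.05 -0.24 [ 0.1112 -0.0118 -0.0004] 0.25
0.075 -0.34 [ 0.0482 -0.0408 -0.0269] 0.25
0.1 0.06 [ 0.0663 -0.0262 -0.043 ] 0.25
0.125 -0.1 [ 0.09   -0.014  -0.0408] 0.25
0.15 -0.16 [ 0.0968 -0.005  -0.0306] 0.25
0.175 -0.02 [ 0.0938 -0.0178 -0.0365] 0.25
0.2 -0.28 [ 0.1042 -0.0312 -0.0306] 0.25
0.225 -0.0 [ 0.0843 -0.0322 -0.0404] 0.25
0.25 0.15 [ 0.0814 -0.0151 -0.0528] 0.25
0.275 -0.07 [ 0.0482 -0.0134 -0.048 ] 0.25
0.3 -0.31 [ 0.0934 -0.0175 -0.0438] 0.25
0.325 -0.24 [ 0.0694 -0.0201 -0.0521] 0.25
0.35 -0.21 [ 0.1121  0.0063 -0.032 ] 0.25
23.1583
```

View pics/l1.png

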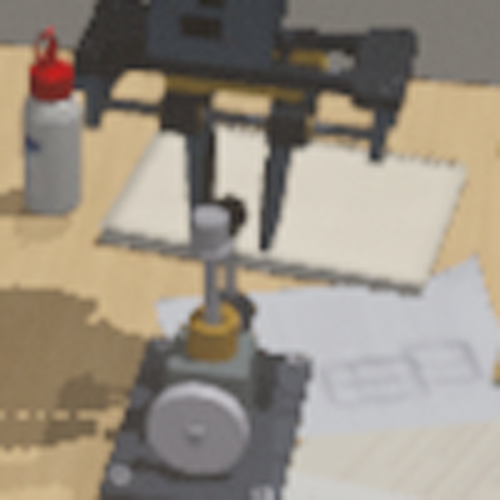

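View pics/l1w.png

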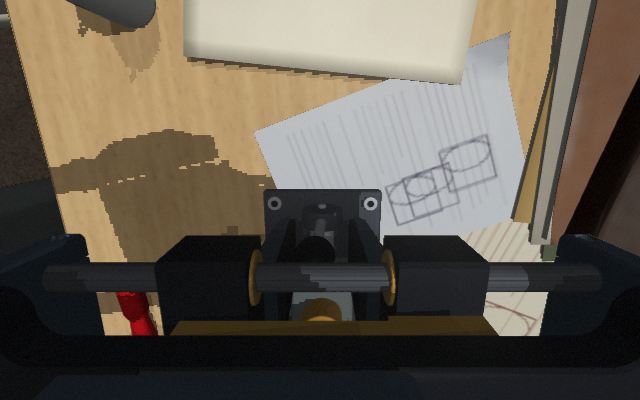

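The knob follows the fingers, now just right of the pin head at (237,212) in the scene crop, and the swing force is under 1 N. The pin still stands high. I'll go on in small steps, watching force and the pin head height in the scene view at about (352,166).

Run:
```python
from h import *; from rig import arm
f0=np.load("f0.npy"); th=float(np.load("th.npy")); th0=-.335
C=arm.get_calibration("scene"); h=[.5713,.0932,.143]; print("exp drop px",proj(C,[.5713,.0932,.135])-proj(C,h),proj(C,h))
def crop(n=None):
    im=cv2.cvtColor(arm.snapshot("scene"),cv2.COLOR_RGB2GRAY)
    if n: cv2.imwrite(n,im)
    return im
u,v=[int(round(q)) for q in proj(C,h)]
up=lambda a:cv2.resize(a,None,fx=4,fy=4,interpolation=cv2.INTER_CUBIC)
def shift(ref,im):
    T=up(ref[v-7:v+8,u-4:u+5]); S=up(im[v-14:v+15,u-5:u+6]); m=cv2.matchTemplate(S,T,cv2.TM_CCOEFF_NORMED); _,mx,_,l=cv2.minMaxLoc(m); return (l[1]-28)/4,mx
ref=crop("pics/ref.png"); why=""
while 1:
    th+=.016; p,R=leverpose(th); arm.move_l(p,R,feed=.02); f=arm.current_force()
    F=-(f-f0)@tang(th); im=crop(); s,m=shift(ref,im); t=arm.current_t(); print(round(th-th0,3),round(F,2),s,round(m,2),round(t,2))
    if F>3.5: why="force";break
    if s>=1.5: why="drop";break
    if t>44 or th-th0>1.42: why="end";break
    ref=im if abs(s)<.3 else ref
np.save("th.npy",th); cv2.imwrite("pics/aft.png",im); print(why)
a=cv2.imread("pics/ref.png");b=cv2.imread("pics/aft.png")
cv2.imwrite("pics/cmp.png",np.hstack([cv2.resize(q[140:200,320:380],None,fx=6,fy=6,interpolation=cv2.INTER_CUBIC) for q in(a,b)]))
```

```text
exp drop px [-0.0977  2.4936] [353.6251 164.7932]
0.366 0.12 0.0 0.99 23.61
0.382 0.27 0.0 0.98 23.91
0.398 -0.18 0.0 0.96 24.21
0.414 -0.2 0.25 0.94 24.51
0.43 -0.36 0.0 0.95 24.81
0.446 -0.8 0.0 0.96 25.11
0.462 -0.5 0.0 0.96 25.41
0.478 -0.05 0.0 0.96 25.71
0.494 -0.32 -0.25 0.96 26.01
0.51 -0.4 0.25 0.97 26.31
0.526 -0.24 0.0 0.97 26.61
0.542 -0.68 0.25 0.97 26.91
0.558 0.18 0.0 0.98 27.21
0.574 0.52 0.0 0.98 27.51
0.59 -0.61 0.0 0.96 27.81
0.606 -0.35 0.0 0.98 28.11
0.622 -0.24 0.25 0.98 28.41
0.638 -0.48 0.0 0.99 28.71
0.654 -0.53 0.0 0.98 29.01
0.67 0.25 0.25 0.98 29.31
0.686 0.41 0.0 0.97 29.61
0.702 0.25 0.25 0.98 29.91
0.718 -0.3 0.25 0.98 30.21
0.734 0.14 0.25 0.98 30.51
0.75 -0.06 0.25 0.96 30.81
0.766 -0.12 1.75 0.85 31.11
drop
```

View pics/cmp.png

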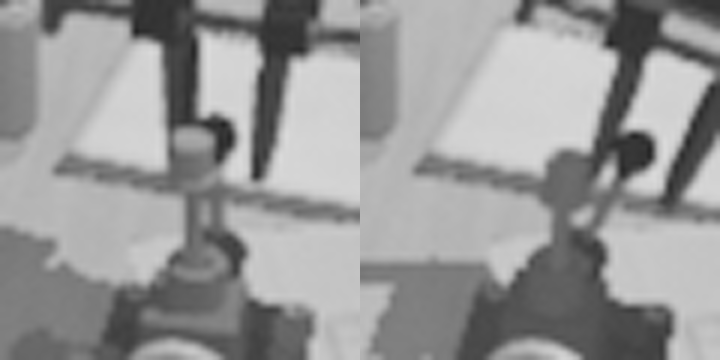

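The head has moved down about 3.5 px (top edge from row 127 to 148 in the 6x crop), so the pin dropped at about 0.71 rad of swing. I'll use very fine steps until the block can be felt.

Run:
```python
from h import *; from rig import arm
f0=np.load("f0.npy"); th=float(np.load("th.npy")); th0=-.335; thd=th
hist=[]
while th<thd+.25:
    st=.006; th+=st; p,R=leverpose(th); arm.move_l(p,R,feed=.02); F=-(favg(arm,2,.01)-f0)@tang(th); d=(arm.current_ee_pos()-p)@tang(th)*1e3
    print(round(th-th0,3),round(F,2),round(d,2),round(arm.current_t(),2))
    if F>3 or arm.current_t()>44: break
np.save("th.npy",th); print(favg(arm,4)-f0)
```

```text
0.772 -0.15 -0.01 31.38
0.778 0.35 0.06 31.64
0.784 0.37 0.09 31.91
0.79 -0.09 0.06 32.17
0.796 -0.17 0.06 32.44
0.802 0.11 0.04 32.71
0.808 0.14 0.06 32.98
0.814 -0.04 0.06 33.24
0.82 0.04 0.08 33.51
0.826 0.79 0.07 33.77
0.832 0.19 0.06 34.04
0.838 0.23 0.04 34.31
0.844 0.37 0.07 34.58
0.85 -0.47 0.07 34.84
0.856 0.61 0.07 35.11
0.862 0.79 0.05 35.38
0.868 0.49 0.06 35.64
0.874 0.61 0.06 35.91
0.88 0.73 0.06 36.17
0.886 -0.0 0.05 36.44
0.892 0.64 0.06 36.71
0.898 0.38 0.07 36.98
0.904 0.47 0.05 37.24
0.91 0.01 0.06 37.51
0.916 0.15 0.06 37.77
0.922 0.23 0.07 38.04
0.928 0.4 0.07 38.31
0.934 1.15 0.06 38.58
0.94 0.79 0.02 38.84
0.946 0.4 0.05 39.11
0.952 1.29 0.03 39.38
0.958 1.87 0.03 39.64
0.964 2.43 0.05 39.91
0.97 2.21 0.03 40.17
0.976 1.84 0.04 40.44
0.982 3.18 0.04 40.71
[-1.4275 -0.2764  2.8473]
```

Run:
```python
from h import *; from rig import arm
im=arm.snapshot("scene")[:,:,::-1]; cv2.imwrite("pics/aft2.png",im)
b=cv2.imread("pics/aft.png")
print(arm.current_t(),arm.current_width(),(favg(arm,3)-np.load("f0.npy")))
cv2.imwrite("pics/cmp2.png",np.hstack([cv2.resize(q[130:200,320:390],None,fx=5.7,fy=5.7,interpolation=cv2.INTER_CUBIC) for q in(b,im)]))
c=arm.get_calibration("wrist"); w=arm.snapshot("wrist")[:,:,::-1]
cv2.imwrite("pics/w3.png",w[100:400])
C=arm.get_calibration("scene")
th=float(np.load("th.npy"))
for q in (th-.057,th-.1,th-.15): print(q,proj(C,piv+.07*(np.sin(q)*X+np.cos(q)*Z)))
```

```text
40.7917 0.029997446999035008 [-1.4995 -0.4882  1.9385]
0.5900000000000004 [370.7469 166.8013]
0.5470000000000005 [369.8901 166.2188]
0.49700000000000044 [368.8609 165.5785]
```

View pics/cmp2.png

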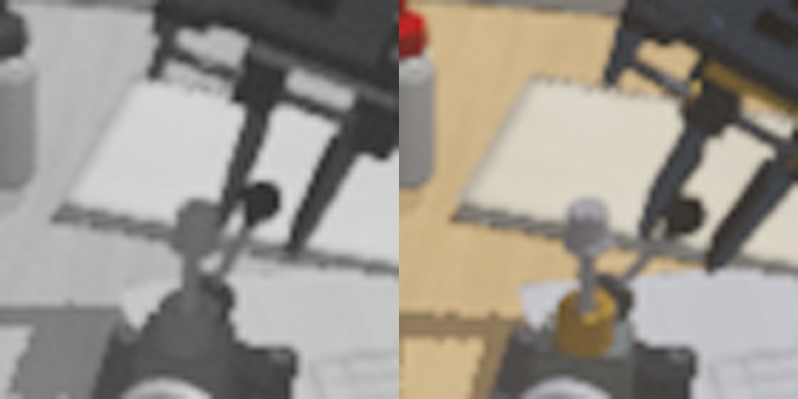

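View pics/w3.png

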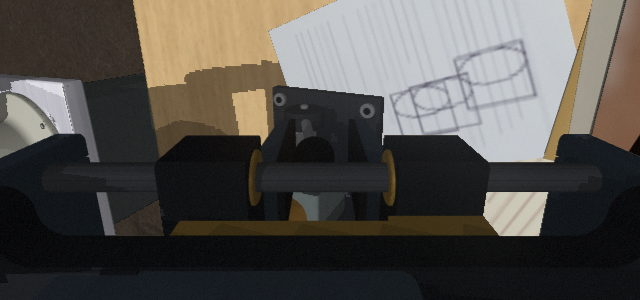

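The pin is about 3.2 px lower than when it stood, so it is caught. The force is climbing, now 2-3 N. A few more tiny steps will show whether it really is blocked.

Run:
```python
from h import *; from rig import arm
f0=np.load("f0.npy"); th=float(np.load("th.npy")); th0=-.335
for i in range(8):
    th+=.005; p,R=leverpose(th); arm.move_l(p,R,feed=.02); f=favg(arm,3,.01)-f0; F=-f@tang(th)
    print(round(th-th0,3),round(F,2),f,((arm.current_ee_pos()-p)*1e3),round(arm.current_t(),2))
    if F>4.5: break
np.save("th.npy",th)
```

```text
0.987 3.17 [-1.8787 -0.682   2.7992] [ 0.0433  0.0184 -0.0253] 41.14
0.992 3.29 [-1.773  -0.5726  3.1293] [ 0.016   0.013  -0.0196] 41.42
0.997 4.05 [-2.2137 -0.5665  3.7866] [0.0282 0.0111 0.009 ] 41.69
1.002 4.21 [-1.6535 -0.5905  4.746 ] [ 0.0363 -0.0109 -0.0304] 41.97
1.007 4.24 [-2.0563 -0.1233  4.2365] [ 0.0233 -0.0101 -0.0135] 42.24
1.012 5.13 [-2.87   -0.2227  4.6376] [ 0.0393 -0.0211 -0.0058] 42.52
```

The reaction reached 5.1 N, well above the 2 N friction limit, and the pin is down, so it is blocked. I'll ease the lever back about 0.08 rad, using the other finger across the 8 mm play. Then I'll recentre, withdraw and look.

Run:
```python
from h import *; from rig import arm
f0=np.load("f0.npy"); th=float(np.load("th.npy")); th0=-.335
for q in (.95,.90,.86,.82,.785,.76,.745):
    th=th0+q; p,R=leverpose(th); arm.move_l(p,R,feed=.035); f=favg(arm,2,.01)-f0
    print(q,round(-f@tang(th),2),f,round(arm.current_t(),2))
th=th0+.745+.057; p,R=leverpose(th); arm.move_l(p,R,feed=.04); print(arm.current_force()-f0)
arm.move_l(p-R[:,2]*.07,R,feed=.12)
im=arm.snapshot("scene")[:,:,::-1]; cv2.imwrite("pics/e.png",im)
a=cv2.imread("pics/p0s_raw.png")
cv2.imwrite("pics/cmp3.png",np.hstack([cv2.resize(q[130:200,320:390],None,fx=5.7,fy=5.7,interpolation=cv2.INTER_CUBIC) for q in(a,im)]))
print(arm.current_t())
```

```text
0.95 -0.44 [0.563  0.4242 0.0072] 42.79
0.9 -0.6 [ 0.6157  0.0449 -0.1574] 43.06
0.86 0.66 [-0.7903 -0.0958 -0.0439] 43.33
0.82 -0.9 [ 0.8342 -0.1222 -0.3378] 43.59
0.785 -0.61 [0.7056 0.0674 0.0539] 43.86
0.76 -0.12 [-0.0182 -0.5142 -0.2754] 44.12
0.745 -1.19 [ 0.9913  0.3302 -0.7296] 44.39
[-0.0938  0.1442 -0.6465]
45.425
```

View pics/cmp3.png

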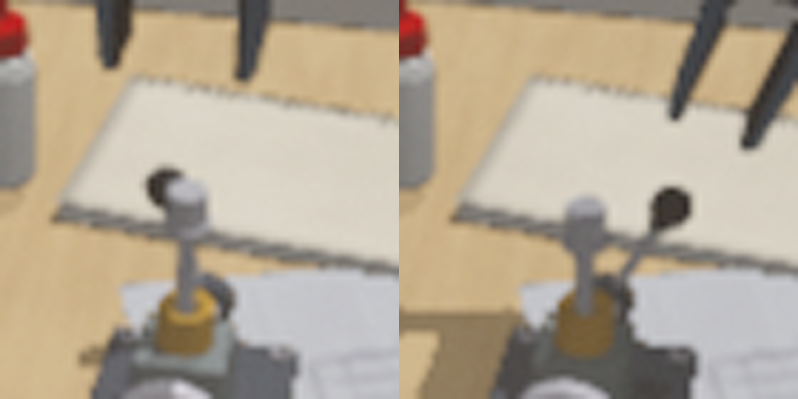

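The knob moved back about 6 mm and the pin is still caught. I'll close the fingers and press down on the head in steps.

Run:
```python
from h import *; from rig import arm
R=Rdown(87.6); c=np.array([.5712,.0932,0])
arm.move_l(arm.current_ee_pos()+Z*.06,feed=.2)
arm.move_to(c+Z*.20,R); arm.grip(0.0)
arm.move_l(c+Z*.152,feed=.12); arm.sleep(.1); f0=favg(arm,5); print(f0,arm.current_ee_pos(),arm.current_width(),arm.current_t())
z=.152
while z>.104:
    z-=.0025 if z>.1135 else .0008
    arm.move_l(c+Z*z,feed=.03); f=favg(arm,2,.01)-f0; print(round(z,4),round(arm.current_ee_pos()[2],4),f,round(arm.current_t(),2))
    if f[2]>13 or np.hypot(f[0],f[1])>6: print("stop"); break
```

```text
[ 0.0881 -0.3403  0.1899] [0.5718 0.0933 0.1529] 0.0005217830482018577 47.7833
0.1495 0.1496 [-0.1205  0.0451 -0.0721] 48.05
0.147 0.1468 [-0.9148  0.6651 -0.1568] 48.32
0.1445 0.1443 [-0.0584  0.3642  0.2949] 48.58
0.142 0.1419 [0.1206 0.445  0.2876] 48.85
0.1395 0.1393 [-0.3523  0.5104 -0.3781] 49.12
0.137 0.1368 [-0.3806  0.1673  0.014 ] 49.38
0.1345 0.1344 [ 0.3113  0.086  -0.287 ] 49.65
0.132 0.1319 [-0.3565  0.3766 -0.1985] 49.92
0.1295 0.1293 [0.044  0.075  0.5482] 50.18
0.127 0.1269 [ 0.0962 -0.0214  0.0982] 50.45
0.1245 0.1243 [-0.0043  0.1589 -0.2728] 50.72
0.122 0.1218 [-0.0998  0.4124 -0.3142] 50.98
0.1195 0.1194 [ 0.0578  0.2088 -0.4805] 51.25
0.117 0.1169 [-0.0808  0.4544 -0.7675] 51.52
0.1145 0.1144 [-0.3964  0.3934  0.1809] 51.78
0.112 0.1118 [-0.1953  0.3529  0.0394] 52.05
0.1112 0.1112 [ 0.1291  0.6137 -0.4755] 52.32
0.1104 0.1104 [0.5414 0.0521 0.0599] 52.58
0.1096 0.1095 [ 0.0824  0.7058 -0.2803] 52.85
0.1088 0.1087 [-0.5978  0.5143 -0.9841] 53.12
0.108 0.1083 [-1.8036  0.1193  5.6045] 53.38
0.1072 0.1082 [-4.7754 -0.018  18.0008] 53.65
stop
```

There was no resistance until z=0.108, which is exactly the home height. That is unexpected, so I'll back off and look.

Run:
```python
from h import *; from rig import arm
arm.move_l([.5712,.0932,.1085],feed=.03);print(arm.current_force())
im=arm.snapshot("scene")[:,:,::-1]
a=cv2.imread("pics/e.png")
cv2.imwrite("pics/cmp4.png",np.hstack([cv2.resize(q[130:210,310:390],None,fx=5,fy=5,interpolation=cv2.INTER_CUBIC) for q in(a,im)]))
print(arm.current_t())
```

```text
[ 0.1682 -0.7325 -0.3501]
53.95
```

View pics/cmp4.png

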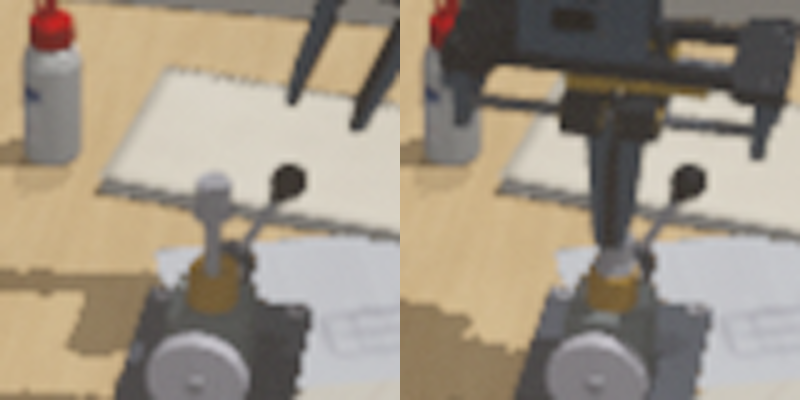

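The head now sits on the bush under the fingers. The pin did go down during each step; the force just relaxed before each reading. I'll lift off and check that it is home.

Run:
```python
from h import *; from rig import arm
arm.move_l([.5712,.0932,.20],feed=.15); arm.move_l([.5712,.035,.23],feed=.2); arm.sleep(.2)
im=arm.snapshot("scene")[:,:,::-1]; w=arm.snapshot("wrist")[:,:,::-1]
cv2.imwrite("pics/f_s.png",im)
cv2.imwrite("pics/fin.png",np.hstack([cv2.resize(im[140:210,320:390],(400,400),interpolation=cv2.INTER_CUBIC),cv2.resize(w[30:190,240:400],(400,400),interpolation=cv2.INTER_CUBIC)]))
C=arm.get_calibration("scene"); print("pred home top",proj(C,[.5713,.0932,.108]),"flange",proj(C,[.5713,.0932,.088]))
cv2.imwrite("pics/fin_all.png",im); print(arm.current_t(),arm.current_force())
```

```text
pred home top [353.2032 175.5647] flange [352.9683 181.5628]
55.4833 [-0.4496  0.4717  0.2414]
```

View pics/fin.png

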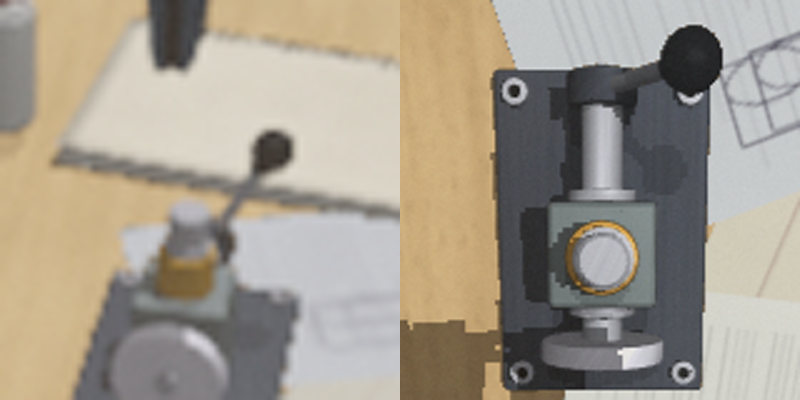

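View pics/fin_all.png

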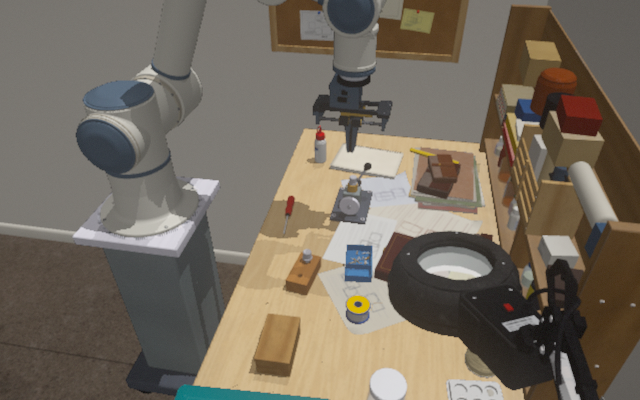

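The head sits on the bush rim, with its top at about row 176.5 (175.6 predicted for home). The short pin is still in the rack and the other items look unmoved. I'm handing in.

Run:
```python
from rig import arm
arm.sign_off(); print(arm.current_t())
```

```text
the job is handed in; nothing more can be done
the job is handed in; nothing more can be done
```

The spindle is locked: the long pin is fully home in the brass bush, and the robot was touching nothing when I handed the job in, at about 55.5 s of the 72 s.

- **Standing the pin:** I lowered it until it touched the spindle at the expected height, then let go. That contact peaked at about 10 N.
- **Swinging the lever:** I moved it at 5 to 8 mm/s with the fingers either side of the knob. The scene camera saw the pin drop about 3 px after about 0.71 rad. I went on in fine steps until the lever pushed back with 5.1 N, then eased it back about 6 mm.
- **Pressing home:** I pushed with closed fingers until they stopped at 108 mm above the desk, which is the home height. The last step read 18 N as the flange met the bush, above the 4 to 10 N pressing range but under 40 N.

**Last check:** the final pictures show the flange on the bush rim. The top of the head is within about 1 px of where it should be. The short pin and the other things look unmoved.

**What didn't match expectations:**
- **Lever force:** it rose gradually, over 4 to 5 mm of commanded travel, not sharply. I took it as blocked because it was well above the 2 N friction limit and the pin had visibly dropped.
- **Pressing force:** it read about zero between steps, because the readings came after each step had stopped. I therefore did not measure the force during each step, and judged the pressing from the stop height and the pictures.

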